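Clamp the brass doming block in the bench vise

TASK

Clamp the brass doming block in the blue bench vise: lower it gently (do not drop it), hollows up, onto the two parallels between the open jaws, its long side along the jaws and roughly centred on them, and let go. Then push the sliding jaw by its red upright grip until the block is held snugly between both jaws, flat against the fixed jaw. Leave the dark steel block where it lies.

Things in the scene. Friction and masses are not known exactly. Their poses are not given: they have to be found in the camera images.
- brass_mid (a point): Centre of the brass doming block: yellow metal, 34 (its x) x 52 (its y, long side) x 38 mm high (z up), three dark round hollows of 8 to 18 mm on top, about 0.55 kg. It stands on the bench among a dark steel and a white nylon block of the same size. Grip it across its 52 mm length: its ends overhang the jaws by 4 mm, so the fingers stay clear of them.
- seat (a point): On the steel face of the blue vise's fixed jaw, mid-jaw, level with the tops of the parallels (22 mm above the bench). x: along the slide, into the fixed jaw; y: along the jaws; z up. Parallels: two bright strips along x, at y -15 and 15 mm. Jaws: 44 mm long, 26 mm above the parallels. Bed in the gap: 46 mm wide, 12 mm high. Clamped block: centre at x -17, y 0, z 19 mm.
- grip (a point): Centre of the sliding jaw's red upright grip: a paddle 14 (x) x 30 (y) mm, 34 to 84 mm above the bench, axes as seat. Jaw face 50 mm ahead (+x); its low carriage (34 mm high) ends 12 mm behind. Jaws start 60 to 74 mm apart. It slides along x only, 4 N friction, no spring, stays where left; +x closes it, shoving the block along. Clamped: grip at x -84 mm from seat.
- steelblock_mid (a point): Centre of the dark steel bench block, 34 (x) x 52 (y) x 38 mm high: a bystander, to be left alone.
Not all that is in view belongs to the job. Of the things that look like the part that bears brass_mid, the middle-sized one is meant. There is more than one size of the part that bears seat; the job needs the larger.

How it is judged:
By the outcome, as a careful person would: the job done as asked, in the order asked, and still so for the second after the job is handed in, with the robot touching nothing.
It also fails if it takes over 45 s, if anything falls off the work surface, if the arm or the gripper's body presses on something with over 40 N, if the wrist force passes 120 N, or if a joint passes its speed limit or range.

ROBOT

A 6-joint arm with a two-finger parallel gripper is mounted at the origin on the work surface. World frame = base frame: x ahead of the robot, y to its left, z up, the work surface at z = 0. Lengths are in m, angles in rad, forces in N, time in s.
With the tool pointing down it reaches from about 0.25 to 0.775 m from the base axis. Payload 4 kg.
Tool frame: the origin (TCP) lies midway between the tips of the shut fingers; the grasp point (between the pads) lies 19 mm behind it; z points along the fingers, y is the direction in which the jaws open and shut (so a half turn about z gives the same grasp; the last joint's range is limited). The gripper opens to 94 mm and grips with 3 to 60 N. Pads are 16 mm wide; open, the fingers measure 119 mm over their backs; the gripper's body (75 mm by 177 mm) begins 78 mm behind the grasp point.
Start: joints at [-1.387, 0.087, 1.371, -0, 1.684, -0.103], TCP at [0.156, -0.528, 0.206] pointing down, gripper open.
Joint ranges: [-3.1, 3.1], [-0.76, 2.03], [0.27, 2.55], [-1.08, 4.22], [0.17, 2.65], [-2.57, 2.57]. Speed limits (rad/s): [2.79, 2.79, 3.14, 3.14, 3.14, 3.14].

INTERFACE

Orientations are given as [roll, pitch, yaw] about the fixed x, y, z axes, in that order (R = Rz(yaw) Ry(pitch) Rx(roll)).
In Python, from bench import robot gives the robot as it stands.
- The arm moves only by the tool drive_tool, never from a script. Its argument "series" is a list that holds one entry, the list of rows, each a list of 7 numbers: the turn, a rotation vector about the tool's x, y, z in rad, then the shift along the tool's x, y, z in cm, then the opening in per cent of the stroke, from 0 (shut) to 100 (fully open). In form: [[[rx, ry, rz, tx, ty, tz, fingers], ...]]. A call has 1 to 20 rows; each row is the pose to reach, as a shift and turn from the pose measured when the call began, along the tool's axes at that moment; what a row does not reach only later rows make up. A row lasts 1/10 s, in which the tool goes at most 50 mm and 8.59 degrees, less where a joint would pass 70% of its speed; a pose out of reach is approached as far as the arm can. A call with a gripper value outside its range is refused whole. The fingers move at their own pace and stop on an object; the grip force is fixed at half the most. Time passes only in rows, so rows that repeat a pose let the fingers close. It gives the time, the measured TCP pose, the force and the opening at its end, in the units of the state.
- robot.get_obs(): the state, without advancing time (a new reading comes with each control period).
- robot.snapshot(name): name is "side" or "top"; returns a dict with "img" (400x640x3 uint8, blue, green, red), "depth" (400x640 float32, m along the optical axis (not along the pixel's ray), 0 where there is no reading), "vertical_fov" (degrees; the focal length in pixels is half the picture's height over the tangent of half this angle, whatever the lens; pixels are square), "cx", "cy" (the principal point, pixels), "dist_coeffs" ([k1, k2, p1, p2, k3] as OpenCV has them; the pictures are not rectified), "rvec" (rotation vector, rad) and "tvec" (3), from world to camera coordinates, as OpenCV has them. Camera axes: x right, y down, z forward; pixel columns grow to the right and rows downward; lengths in m; the calibration is good to about 2 mm. A picture is of the moment at which its call begins.
- robot.close_job(): hands the job in, once; it reports no verdict.
The state is a dict: "time": time; "joint_positions": joint angles; "qvel": joint speeds; "joint_torque": joint torques, N m; "tool_pos": TCP position; "ee_rot": TCP orientation; "wrist_force": force on the tool from outside, world axes, zero at the start; "wrist_torque": the same for the moment, N m; "width": finger opening in m.
Only numpy, scipy, OpenCV 4.12 (cv2) and the standard library are available. Lean on these libraries where they do the work, as an engineer would, in place of code of your own. Each camera call takes 0.05 s, during which the arm holds its last target.

## Working session

There is one attempt and no reset: what is moved stays moved. The work goes in short steps, Python scripts to look and compute and a tool call to move; the robot and the scene stay as the last step left them, time stands still between calls to the robot, and variables do not carry over. Pictures are saved under pics/ and viewed, and the job is handed in when it is done.

Besides the shell and the picture viewer there is one more tool, called after ">>>" by a JSON object that holds its "method" and its "body", one argument or row to a line. drive_tool: Moves the arm, as the interface text tells. Its arguments: {"type":"object","properties":{"series":{"type":"array","items":{"type":"array","items":{"type":"array","items":{"type":"number"}}}}},"required":["series"]}

```bash
ls; mkdir -p pics; cat > h.py <<'E'
import numpy as np, cv2, pickle
from bench import robot
def snap(n,tag):
    s=robot.snapshot(n); cv2.imwrite(f'pics/{tag}.png',s['img']); pickle.dump(s,open(f'pics/{tag}.pkl','wb')); return s
def load(tag): return pickle.load(open(f'pics/{tag}.pkl','rb'))
def K(s):
    f=200/np.tan(np.radians(s['vertical_fov'])/2); return np.array([[f,0,s['cx']],[0,f,s['cy']],[0,0,1.]])
def ray(s,px):
    p=cv2.undistortPoints(np.array(px,float).reshape(-1,1,2),K(s),np.array(s['dist_coeffs'],float)).reshape(-1,2)
    R=cv2.Rodrigues(np.array(s['rvec'],float))[0]; t=np.array(s['tvec'],float).ravel()
    return -R.T@t, np.c_[p,np.ones(len(p))]@R
def onz(s,px,z):
    c,d=ray(s,px); return c+d*((z-c[2])/d[:,2])[:,None]
def bydepth(s):
    h,w=s['depth'].shape; u,v=np.meshgrid(np.arange(w),np.arange(h))
    c,d=ray(s,np.stack([u,v],-1).reshape(-1,2)); P=c+d*s['depth'].reshape(-1,1)
    return P.reshape(h,w,3)
E
python3 - <<'E'
from h import *
for n in('top','side'):
    s=snap(n,n+'0'); print(n,s['vertical_fov'],s['dist_coeffs'],ray(s,[[320,200]]))
print(robot.get_obs())
E
```

```text
pics
top 57.98686200126385 [-0.08008417  0.          0.          0.          0.        ] (array([0.44280162, 0.04928017, 0.76182245]), array([[ 0.10624397, -0.02411622, -0.99405003]]))
side 47.63641317614352 [0.03253924 0.         0.         0.         0.        ] (array([0.0187319 , 0.610398  , 0.69293682]), array([[ 0.50464842, -0.58920175, -0.63107432]]))
{'time': 0.1, 'joint_positions': array([-1.38710435e+00,  8.78780901e-02,  1.37206665e+00, -2.54194210e-05,
        1.68358879e+00, -1.03117170e-01]), 'qvel': array([-0.00069342, -0.00383307, -0.0045459 , -0.0001816 , -0.00073851,
       -0.00065108]), 'joint_torque': array([ 1.90363324e-03, -3.41252804e+01, -3.03302336e+01,  7.20305904e-02,
        3.04090139e-02, -9.66228868e-05]), 'tool_pos': array([ 0.15548106, -0.52706528,  0.20444136]), 'ee_rot': array([-3.13965949e+00, -1.74653579e-04,  2.86806146e-01]), 'wrist_force': array([-1.0132768 ,  0.33391322, -0.66151361]), 'wrist_torque': array([ 0.00189311,  0.00602658, -0.02741173]), 'width': 0.09377233778617154}
```

View pics/top0.png

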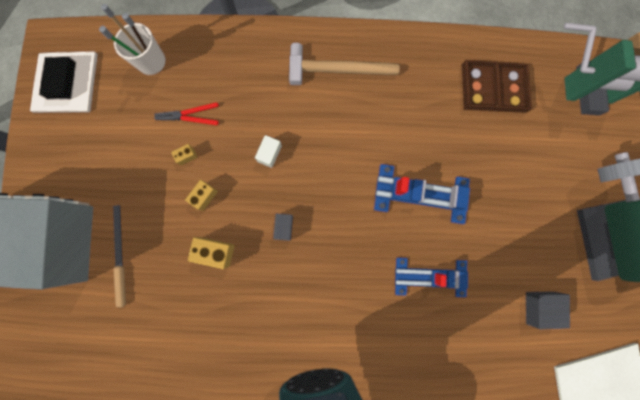

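View pics/side0.png

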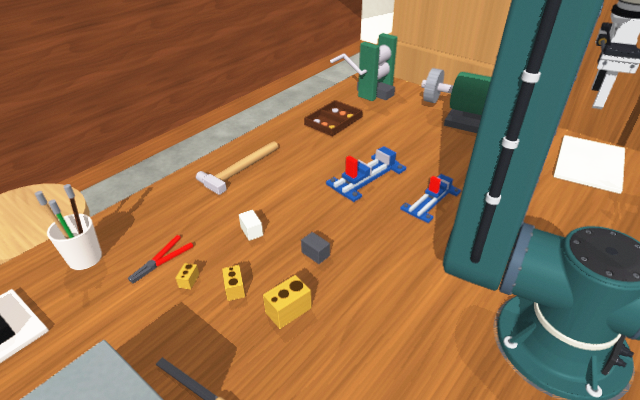

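The top view shows three brass blocks, at about (182,154), (200,195) and (210,253). The larger blue vise is at (422,193), with its red grip at (403,186). I'll zoom in on both areas.

```bash
python3 - <<'E'
from h import *
t=load('top0')['img']; s=load('side0')['img']
a=cv2.resize(t[150:240,360:480],None,fx=6,fy=6,interpolation=cv2.INTER_CUBIC)
b=cv2.resize(s[130:230,310:470],None,fx=5,fy=5,interpolation=cv2.INTER_CUBIC)
c=cv2.resize(t[130:280,160:300],None,fx=4,fy=4,interpolation=cv2.INTER_CUBIC)
for n,i in zip('abc',(a,b,c)): cv2.imwrite(f'pics/z{n}.png',i)
E
```

```text
(no output)
```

View pics/za.png

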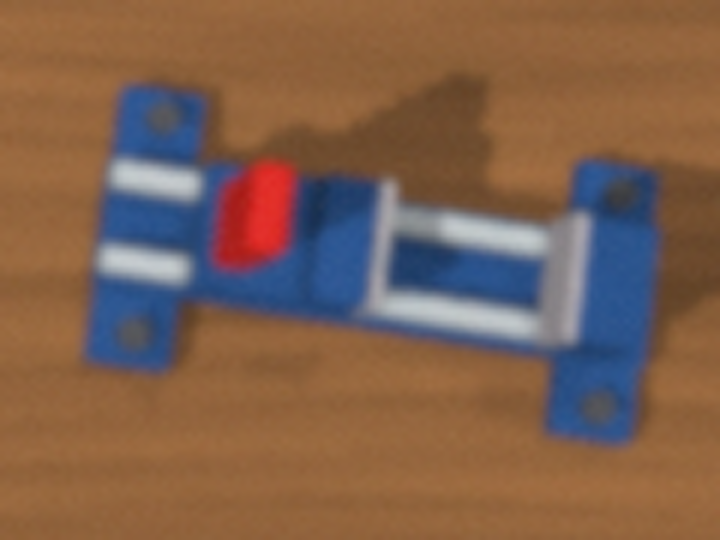

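View pics/zb.png

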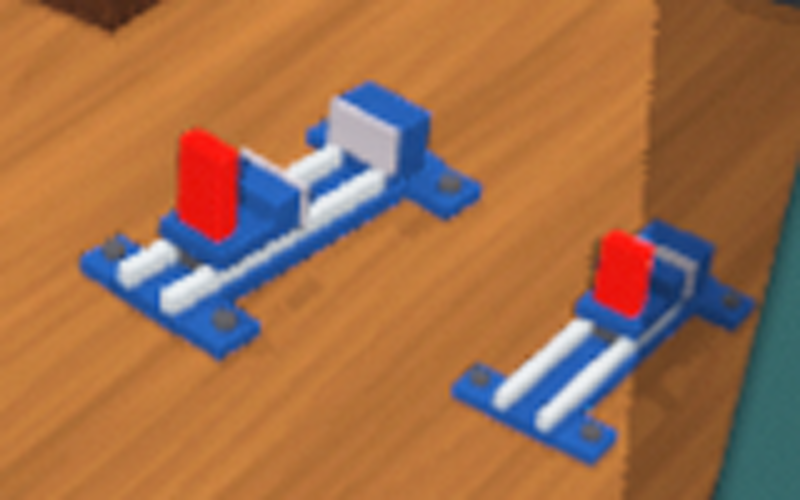

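View pics/zc.png

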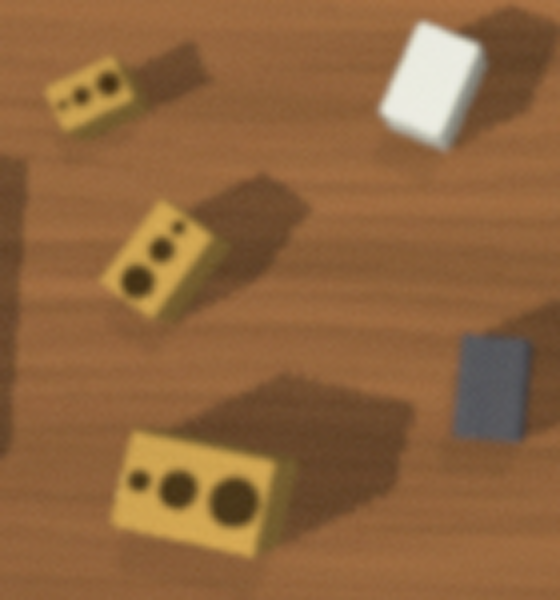

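The middle brass block's top face is at about (198,193) in the top picture. In the larger vise, the fixed jaw's steel face is at about x=451 and the sliding jaw is to its left. Next I'll measure both using colour and depth.

```bash
python3 - <<'E'
from h import *
np.set_printoptions(precision=4,suppress=True)
s=load('top0'); P=bydepth(s); hsv=cv2.cvtColor(s['img'],cv2.COLOR_BGR2HSV)
print('axes: right',onz(s,[[320,200],[420,200],[320,300]],0))
def comp(m,x,y,w,h,mn=10):
    o=np.zeros(m.shape,np.uint8); o[y:y+h,x:x+w]=m[y:y+h,x:x+w]; return o
# brass top by depth
z=P[...,2]
for nm,(x,y,w,h) in dict(brass=(185,178,32,34),big=(183,232,55,40),small=(168,142,30,25),steel=(268,205,30,40),white=(250,130,36,40)).items():
    zz=z[y:y+h,x:x+w]; H=np.percentile(zz,98)
    m=np.uint8(np.abs(z-H)<.006); m=comp(m,x,y,w,h)
    c=max(cv2.findContours(m,0,1)[0],key=cv2.contourArea)
    r=cv2.minAreaRect(c); mm=np.argwhere(m)[:,::-1].astype(float)
    W=onz(s,mm,H); 
    rr=cv2.minAreaRect((W[:,:2]*1000).astype(np.float32))
    print(nm,'H',H,'mean',W.mean(0),'rect',rr,'pix size~',2.1)
# side
s2=load('side0'); P2=bydepth(s2)
hs2=cv2.cvtColor(s2['img'],cv2.COLOR_BGR2HSV)
for nm,S,PP,hs in(('top',s,P,hsv),('side',s2,P2,hs2)):
  m=cv2.inRange(hs,(15,120,60),(32,255,255)); 
  n,l,st,ce=cv2.connectedComponentsWithStats(m)
  for i in range(1,n):
    if st[i,4]>60 : 
        q=PP[l==i]; t=q[q[:,2]>np.percentile(q[:,2],97)-.006]; print(nm,'yellow',ce[i],st[i,4],t.mean(0),t[:,2].max())
  m=cv2.inRange(hs,(0,200,120),(4,255,255))|cv2.inRange(hs,(175,200,120),(180,255,255))
  n,l,st,ce=cv2.connectedComponentsWithStats(m)
  for i in range(1,n):
    if st[i,4]>40: q=PP[l==i];print(nm,'red',ce[i],st[i,4],q.mean(0),np.percentile(q[:,2],[2,98]))
  for (a,b) in ((0,0),):
    m=cv2.inRange(hs,(100,120,40),(125,255,255)); q=PP[(m>0)]; print(nm,'blue pts',len(q))
E
```

```text
axes: right [[ 0.5242  0.0308  0.    ]
 [ 0.529  -0.1845  0.    ]
 [ 0.3157  0.0268  0.    ]]
brass H 0.04076422254517992 mean [0.5257 0.2761 0.0408] rect ((525.85205078125, 275.5640869140625), (35.093292236328125, 52.277645111083984), 55.602806091308594) pix size~ 2.1
big H 0.05639066163390251 mean [0.4111 0.2477 0.0564] rect ((411.21209716796875, 247.5926513671875), (73.12776184082031, 48.58207702636719), 79.34810638427734) pix size~ 2.1
small H 0.03191022909214297 mean [0.6128 0.3192 0.0319] rect ((612.83349609375, 319.323974609375), (26.087574005126953, 38.917049407958984), 28.357275009155273) pix size~ 2.1
steel H 0.0408282458938782 mean [0.4645 0.105  0.0408] rect ((464.5841064453125, 105.08566284179688), (33.869598388671875, 51.62429428100586), 86.07796478271484) pix size~ 2.1
white H 0.040269953391402796 mean [0.6211 0.1412 0.0403] rect ((621.2463989257812, 141.16165161132812), (34.86636734008789, 51.98573684692383), 67.94076538085938) pix size~ 2.1
top yellow [636.7128  42.6383] 94 [ 1.1806 -1.1441 -0.3425] 0.7618224471737743
top yellow [476.9314  98.2157] 102 [ 0.7562 -0.31
[... 920 characters left out ...]
3046 222.7919] 197 [ 1.3385  0.4241 -0.186 ] 0.6929368197222203
side yellow [ 11.1857 257.1714] 70 [0.9461 0.5162 0.0001] 0.0031422690123544816
side yellow [186.876 275.534] 500 [0.6019 0.3276 0.0369] 0.6929368197222203
side yellow [232.7392 282.3025] 671 [0.523  0.2814 0.0391] 0.6929368197222203
side yellow [437.6184 285.3816] 76 [ 0.2238  0.0204 -0.0004] 0.00238861927795897
side yellow [287.151  300.8883] 1781 [0.4059 0.2545 0.0569] 0.6929368197222203
side red [350.9712 166.3942] 208 [ 0.5436 -0.1188  0.0672] [0.0381 0.0858]
side red [434.0625 184.0417] 144 [ 0.3642 -0.2041  0.0495] [0.0297 0.0662]
side red [170.2513 251.2333] 390 [0.6976 0.3017 0.0116] [-0.      0.0121]
side blue pts 1457
```

```bash
python3 - <<'E'
from h import *
np.set_printoptions(precision=4,suppress=True)
s=load('top0'); P=bydepth(s); z=P[...,2]; hsv=cv2.cvtColor(s['img'],cv2.COLOR_BGR2HSV)
# steel-coloured (low sat) faces and parallels
def box(m,x0,x1,y0,y1):
    o=np.zeros(m.shape,np.uint8); o[y0:y1,x0:x1]=m[y0:y1,x0:x1]; return o
low=cv2.inRange(hsv,(0,0,100),(180,60,255))
n,l,st,ce=cv2.connectedComponentsWithStats(box(low,370,475,160,225))
for i in range(1,n):
    if st[i,4]>15:
        px=np.argwhere(l==i)[:,::-1].astype(float); q=P[l==i]; zz=np.median(q[:,2])
        W=onz(s,px,zz); print('grey',ce[i],st[i,4],'z',np.percentile(q[:,2],[5,50,95]),cv2.minAreaRect((W[:,:2]*1000).astype(np.float32)))
for nm,lo,hi,b in(('fixedtop',.042,.056,(445,475,175,212)),('slidetop',.042,.056,(410,432,170,215)),('carriage',.029,.039,(385,425,170,212)),('feet/fixed all',.042,.07,(440,480,170,225))):
    m=box(np.uint8((z>lo)&(z<hi)),*b)
    n,l,st,ce=cv2.connectedComponentsWithStats(m)
    for i in range(1,n):
        if st[i,4]>20:
            px=np.argwhere(l==i)[:,::-1].astype(float); zz=np.median(z[l==i]); W=onz(s,px,zz)
            print(nm,st[i],zz,cv2.minAreaRect((W[:,:2]*1000).astype(np.float32)))
blue=cv2.inRange(hsv,(100,100,30),(125,255,255))
c=max(cv2.findContours(box(blue|low,365,475,155,228),0,1)[0],key=cv2.contourArea)
print(cv2.minAreaRect((onz(s,c.reshape(-1,2),.012)[:,:2]*1000).astype(np.float32)))
# grey pixel dumps
for r in range(180,212,3): print(r,[ '%d:%d/%d/%.0f'%(x,hsv[r,x,1],hsv[r,x,2],z[r,x]*1000) for x in range(444,474,2)])
E
```

```text
grey [384.6344 179.2473] 93 z [0.0092 0.022  0.0258] ((571.0821533203125, -103.93196868896484), (34.009464263916016, 19.19300079345703), 87.32281494140625)
grey [439.9746 194.4736] 511 z [0.0097 0.0236 0.049 ] ((540.2495727539062, -218.658935546875), (75.79512786865234, 48.730796813964844), 82.41377258300781)
grey [382.3043 193.0217] 92 z [0.0083 0.0215 0.0249] ((545.48583984375, -99.63899230957031), (25.25902557373047, 33.653533935546875), 0.14146560430526733)
fixedtop [453 185  16  24 332] 0.04866340208770514 ((532.3178100585938, -254.09107971191406), (31.646244049072266, 46.76083755493164), 88.4840087890625)
slidetop [411 179  15  23 274] 0.046996008644565934 ((544.0619506835938, -165.9822235107422), (26.48402976989746, 44.618045806884766), 82.07046508789062)
carriage [391 177  22  24 231] 0.03487131786217912 ((547.8385620117188, -135.49266052246094), (40.70827865600586, 44.69760513305664), 82.32701110839844)
feet/fixed all [453 185  16  24 332] 0.04866340208770514 ((532.3178100585938, -254.09107971191406), (31.646244049072266, 46.76083755493164), 88.4840087890625)
((541.389221191
[... 2282 characters left out ...]
163/46', '456:73/154/48', '458:172/142/51', '460:173/143/48', '462:177/140/49', '464:180/139/50', '466:166/137/50', '468:47/92/45', '470:145/107/-1', '472:147/135/-1']
207 ['444:100/122/12', '446:102/133/10', '448:88/133/11', '450:38/126/32', '452:36/121/36', '454:59/126/42', '456:123/118/48', '458:178/119/48', '460:182/125/49', '462:173/128/49', '464:177/134/47', '466:155/133/48', '468:50/92/1', '470:149/118/1', '472:152/144/-0']
210 ['444:140/135/0', '446:131/134/2', '448:121/131/1', '450:86/115/0', '452:100/107/6', '454:169/128/11', '456:176/126/9', '458:181/128/14', '460:179/131/15', '462:182/132/12', '464:174/138/11', '466:123/126/12', '468:99/113/-0', '470:150/139/1', '472:154/141/-0']
```

```bash
python3 - <<'E'
from h import *
np.set_printoptions(precision=4,suppress=True)
s=load('top0'); P=bydepth(s); z=P[...,2]; g=s['img'].max(2).astype(float)
a=np.radians(-97.8); vx=np.array([np.cos(a),np.sin(a)]); vy=np.array([-vx[1],vx[0]])
pts=[]
for r in range(188,206):
    row=g[r,450:459]
    # subpixel crossing of 151 upward 
    for i in range(8):
        if row[i]<151<=row[i+1]: pts.append([450+i+(151-row[i])/(row[i+1]-row[i]),r]);break
pts=np.array(pts); W=onz(s,pts,.048)[:,:2]; print(pts.T)
print('edge dir',np.degrees(np.arctan2(*np.polyfit(W[:,0],W[:,1],1)[:1],1)),'face x along vx',W@vx)
# face bottom (x where parallels meet)
# lateral extent: fixed jaw top, slide top, carriage, rail pts
def ext(lo,hi,b,nm):
    m=np.zeros(z.shape,bool); x0,x1,y0,y1=b; m[y0:y1,x0:x1]=True; m&=(z>lo)&(z<hi)
    px=np.argwhere(m)[:,::-1].astype(float); q=onz(s,px,np.median(z[m]))[:,:2]
    u=q@vx; v=q@vy; print(nm,len(q),'u',np.percentile(u,[1,99]),'v',np.percentile(v,[2,98]),'mid',np.percentile(v,[2,98]).mean())
ext(.044,.053,(450,475,180,215),'fixed'); ext(.044,.053,(408,432,172,215),'slide'); ext(.030,.039,(385,425,172,212),'carr'); ext(.078,.09,(390,412,170,200),'grip top')
s2=load('side0');P2=bydepth(s2);h2=cv2.cvtColor(s2['img'],cv2.COLOR_BGR2HSV)
m=(cv2.inRange(h2,(0,200,60),(4,255,255))>0)
m[:, :330]=0;m[:,380:]=0;m[:130]=0;m[220:]=0
q=P2[m][:,:2]; print('side grip u',np.percentile(q@vx,[2,50,98]),'v',np.percentile(q@vy,[2,50,98]))
z2=P2[...,2]
m=np.zeros(z2.shape,bool);m[140:180,370:405]=1
low=cv2.inRange(h2,(0,0,90),(180,60,255))>0
q=P2[m&low&(z2>.026)&(z2<.046)]; print('side face',len(q),'u',np.percentile(q[:,:2]@vx,[5,50,95]),'v',np.percentile(q[:,:2]@vy,[2,98]))
E
```

```text
[[455.1667 454.9333 455.     454.7857 454.7857 454.5714 454.4    454.2941
  454.2222 454.     454.1333 453.9286 453.7692 453.7333 453.5    453.4286
  453.2    453.5385]
 [188.     189.     190.     191.     192.     193.     194.     195.
  196.     197.     198.     199.     200.     201.     202.     203.
  204.     205.    ]]
edge dir -7.66002328887379 face x along vx [0.1666 0.1663 0.1667 0.1665 0.1667 0.1665 0.1664 0.1664 0.1665 0.1663
 0.1668 0.1666 0.1665 0.1666 0.1664 0.1665 0.1662 0.1672]
fixed 321 u [0.1653 0.1965] v [0.54   0.5829] mid 0.5614395678864916
slide 262 u [0.0788 0.1037] v [0.5403 0.5828] mid 0.5615418420945893
carr 236 u [0.04   0.0964] v [0.5393 0.5824] mid 0.5608647016016937
grip top 121 u [0.0446 0.0593] v [0.5469 0.5755] mid 0.5611782414314481
side grip u [0.0431 0.0459 0.0554] v [0.5463 0.5566 0.5731]
side face 100 u [0.0997 0.1651 0.1674] v [0.5393 0.5824]
```

```bash
cat >> h.py <<'E'
from scipy.spatial.transform import Rotation as Rn
def rel(pos,yawdeg):
    o=robot.get_obs(); R0=Rn.from_euler('xyz',o['ee_rot']); Rt=Rn.from_euler('xyz',[np.pi,0,np.radians(yawdeg)])
    rv=(R0.inv()*Rt).as_rotvec(); d=R0.inv().apply(np.array(pos)-o['tool_pos'])*100
    print('turn',np.round(rv,4),'deg',np.degrees(np.linalg.norm(rv)),'shift cm',np.round(d,2))
    print('t',o['time'],'pos',o['tool_pos'],'rot',o['ee_rot'],'F',o['wrist_force'],'w',o['width'])
E
python3 -c "
from h import *
rel([.5255,.276,.12],55.6)
rel([.5255,.276,.20],55.6)
for i in range(2):print(robot.get_obs()['tool_pos'])"
```

```text
turn [-0.0018 -0.0008 -0.6836] deg 39.167360326952824 shift cm [ 58.21 -66.54   8.58]
t 0.1 pos [ 0.15548106 -0.52706528  0.20444136] rot [-3.13965949e+00 -1.74653579e-04  2.86806146e-01] F [-1.0132768   0.33391322 -0.66151361] w 0.09377233778617154
turn [-0.0018 -0.0008 -0.6836] deg 39.167360326952824 shift cm [ 58.21 -66.56   0.58]
t 0.1 pos [ 0.15548106 -0.52706528  0.20444136] rot [-3.13965949e+00 -1.74653579e-04  2.86806146e-01] F [-1.0132768   0.33391322 -0.66151361] w 0.09377233778617154
[ 0.15548106 -0.52706528  0.20444136]
[ 0.15548106 -0.52706528  0.20444136]
```

>>> {"method": "drive_tool", "body": {
  "series": [
    [[0,0,-0.68,58.2,-66.5,1,100],[0,0,-0.68,58.2,-66.5,1,100],[0,0,-0.68,58.2,-66.5,1,100],[0,0,-0.68,58.2,-66.5,1,100],[0,0,-0.68,58.2,-66.5,1,100],[0,0,-0.68,58.2,-66.5,1,100],[0,0,-0.68,58.2,-66.5,1,100],[0,0,-0.68,58.2,-66.5,1,100],[0,0,-0.68,58.2,-66.5,1,100],[0,0,-0.68,58.2,-66.5,1,100],[0,0,-0.68,58.2,-66.5,1,100],[0,0,-0.68,58.2,-66.5,1,100],[0,0,-0.68,58.2,-66.5,1,100],[0,0,-0.68,58.2,-66.5,1,100],[0,0,-0.68,58.2,-66.5,1,100],[0,0,-0.68,58.2,-66.5,1,100],[0,0,-0.68,58.2,-66.5,1,100],[0,0,-0.68,58.2,-66.5,1,100],[0,0,-0.68,58.2,-66.5,1,100],[0,0,-0.68,58.2,-66.5,1,100]]
  ]
}}

```text
time: 2.1
tool_pos: [0.5251, 0.2756, 0.1946]
ee_rot: [-3.139, 0.001, 0.968]
wrist_force: [0.1, 0.4, 0.2]
width: 0.0943
```

```bash
python3 -c "
from h import *
rel([.5255,.276,.08],55.6)"
```

```text
turn [-0.0024  0.0012 -0.0024] deg 0.2065471949241913 shift cm [ 0.07  0.03 11.46]
t 2.1 pos [0.52513577 0.27557038 0.194612  ] rot [-3.13921147e+00  1.16032990e-03  9.67959227e-01] F [0.11568654 0.36242263 0.18115472] w 0.09428293373552704
```

>>> {"method": "drive_tool", "body": {
  "series": [
    [[0,0,0,0.07,0.03,5,100],[0,0,0,0.07,0.03,9,100],[0,0,0,0.07,0.03,13,100],[0,0,0,0.07,0.03,16,100],[0,0,0,0.07,0.03,17.5,100],[0,0,0,0.07,0.03,18.3,100],[0,0,0,0.07,0.03,18.6,100],[0,0,0,0.07,0.03,18.6,100]]
  ]
}}

```text
time: 2.9
tool_pos: [0.5263, 0.2762, 0.0101]
ee_rot: [-3.141, -0.001, 0.968]
wrist_force: [-0.5, -0.3, 0.2]
width: 0.0938
```

```bash
python3 -c "
from h import *
rel([.5255,.276,.007],55.6)
s=snap('side','s1'); cv2.imwrite('pics/s1z.png',cv2.resize(s['img'][180:340,150:330],None,fx=4,fy=3.7)[:600])"
```

```text
turn [-0.001  -0.001  -0.0028] deg 0.17921238324188093 shift cm [-0.06 -0.06  0.31]
t 2.9 pos [0.52629123 0.27616441 0.01007976] rot [-3.14059656e+00 -9.52874100e-04  9.67594875e-01] F [-0.48780296 -0.28727983  0.18435562] w 0.09376271736792309
```

View pics/s1z.png

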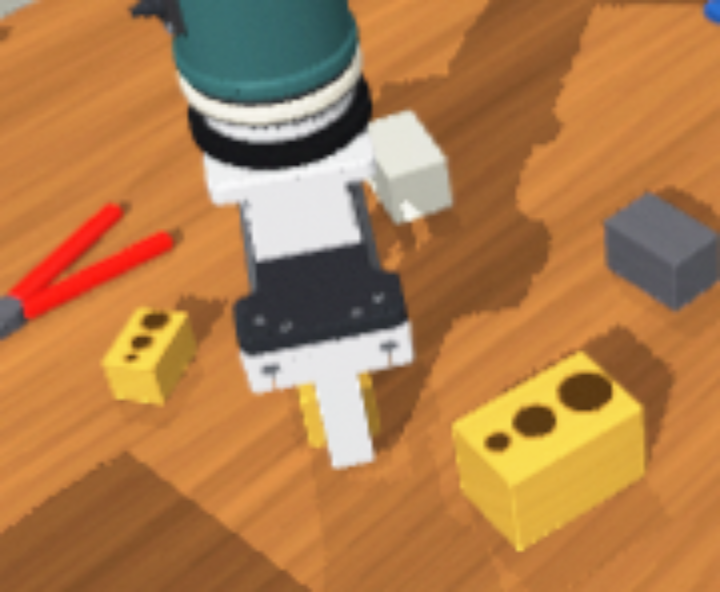

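The fingers straddle the middle brass block, near (235,285) in the full side picture, and the neighbours are clear. I'll go down 3 mm, close and lift a little.

>>> {"method": "drive_tool", "body": {
  "series": [
    [[0,0,0,-0.04,-0.04,0.3,100],[0,0,0,-0.04,-0.04,0.3,60],[0,0,0,-0.04,-0.04,0.3,40],[0,0,0,-0.04,-0.04,0.3,30],[0,0,0,-0.04,-0.04,0.3,30],[0,0,0,-0.04,-0.04,0.3,30],[0,0,0,-0.04,-0.04,0.3,30],[0,0,0,-0.04,-0.04,0.3,30]]
  ]
}}

```text
time: 3.75
tool_pos: [0.5255, 0.2766, 0.0074]
ee_rot: [-3.14, -0.001, 0.968]
wrist_force: [-1.1, 0.5, 0.5]
width: 0.0516
```

```bash
python3 -c "
from h import *
rel([.5255,.276,.12],55.6)"
```

```text
turn [-0.0017 -0.0014 -0.0025] deg 0.19140577788018381 shift cm [-3.000e-02  1.000e-02 -1.126e+01]
t 3.75 pos [0.52549754 0.27659611 0.00742954] rot [-3.13990303e+00 -1.36927815e-03  9.67866108e-01] F [-1.1320589   0.47420506  0.54098554] w 0.05164938789754416
```

>>> {"method": "drive_tool", "body": {
  "series": [
    [[0,0,0,0,0,-1,20],[0,0,0,0,0,-3,20],[0,0,0,0,0,-6,20],[0,0,0,0,0,-10,20],[0,0,0,0,0,-13,20],[0,0,0,0,0,-14,20],[0,0,0,0,0,-14,20]]
  ]
}}

```text
time: 4.45
tool_pos: [0.5262, 0.2764, 0.1485]
ee_rot: [-3.141, -0.003, 0.968]
wrist_force: [-0.8, -0.8, -6.5]
width: 0.0516
```

```bash
python3 -c "
from h import *
v=np.array([[-.1357,-.9907],[.9907,-.1357]])
p=np.array([.139,.5613])@v; print(p)
rel([*p,.147],82.2)
s=snap('side','s2'); cv2.imwrite('pics/s2z.png',cv2.resize(s['img'][100:300,120:350],None,fx=3,fy=3))"
```

```text
[ 0.53721761 -0.21387571]
turn [ 0.0006 -0.0032 -0.467 ] deg 26.755795668244428 shift cm [-3.975e+01  2.871e+01  2.000e-02]
t 4.45 pos [0.52622819 0.27636609 0.14851597] rot [-3.14143661 -0.0032265   0.96769463] F [-0.82581251 -0.83297813 -6.5030142 ] w 0.051628817035666116
```

View pics/s2z.png

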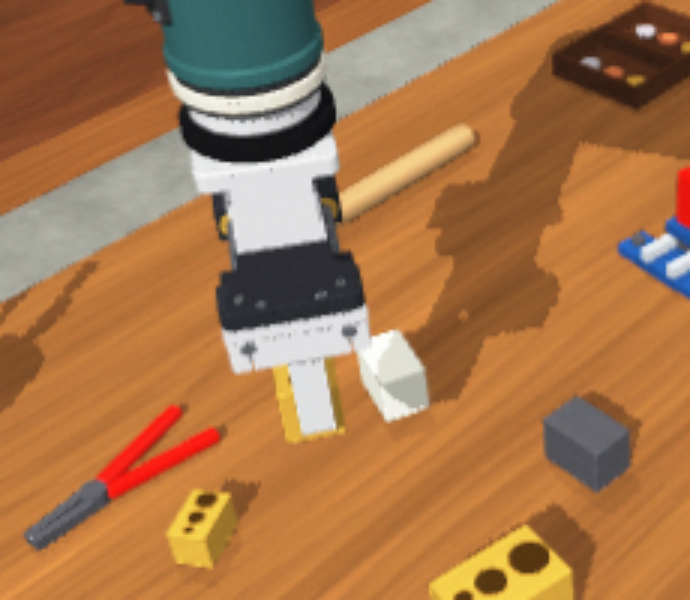

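>>> {"method": "drive_tool", "body": {
  "series": [
    [[0,0,-0.03,-2,1.44,0,20],[0,0,-0.06,-5,3.61,0,20],[0,0,-0.1,-8.5,6.14,0,20],[0,0,-0.15,-12,8.67,0,20],[0,0,-0.2,-15.5,11.2,0,20],[0,0,-0.25,-19,13.72,0,20],[0,0,-0.3,-22.5,16.25,0,20],[0,0,-0.35,-26,18.78,0,20],[0,0,-0.4,-29.5,21.31,0,20],[0,0,-0.43,-33,23.84,0,20],[0,0,-0.45,-36,26,0,20],[0,0,-0.467,-38.5,27.8,0,20],[0,0,-0.467,-39.75,28.7,0,20],[0,0,-0.467,-39.75,28.7,0,20],[0,0,-0.467,-39.75,28.7,0,20]]
  ]
}}

```text
time: 6.0
tool_pos: [0.5353, -0.2128, 0.1438]
ee_rot: [-3.136, -0.003, 1.435]
wrist_force: [0.4, 0.5, -6.5]
width: 0.0517
```

```bash
python3 -c "
from h import *
rel([.5372,-.2139,.031],82.2)
s=snap('top','t3'); cv2.imwrite('pics/t3z.png',cv2.resize(s['img'][120:270,340:520],None,fx=4,fy=4))
s=snap('side','s3'); cv2.imwrite('pics/s3z.png',cv2.resize(s['img'][70:230,290:470],None,fx=4,fy=3.7))"
```

```text
turn [-0.0056 -0.0035  0.0001] deg 0.3763323837635559 shift cm [-0.12  0.27 11.28]
t 6.0 pos [ 0.53529902 -0.21279585  0.14376923] rot [-3.13602678 -0.00348622  1.43474689] F [ 0.43528267  0.45041072 -6.54616347] w 0.05173286695892233
```

View pics/t3z.png

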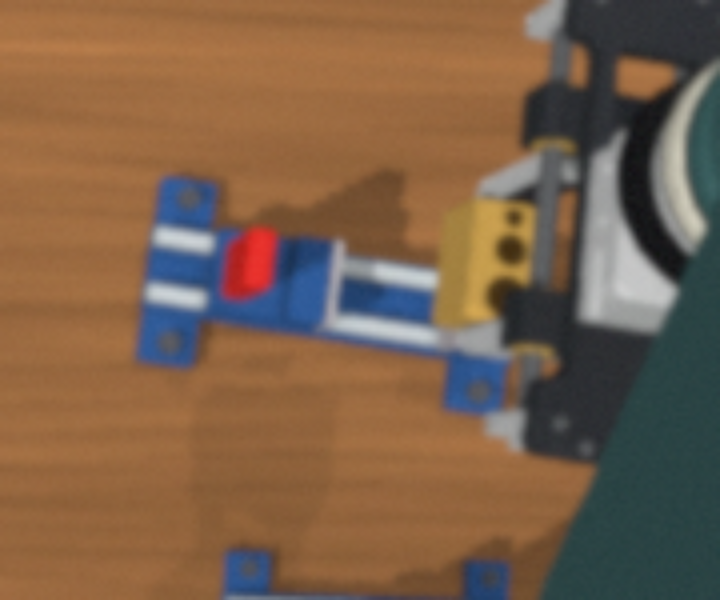

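View pics/s3z.png

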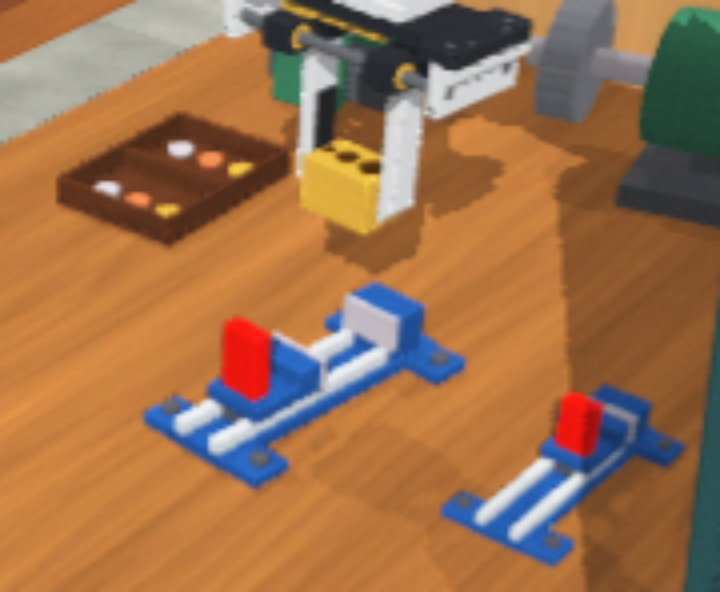

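```bash
python3 - <<'E'
from h import *
np.set_printoptions(precision=4,suppress=True)
v=np.array([[-.1357,-.9907],[.9907,-.1357]])
for t,b in(('t3',(440,485,165,205)),('s3',(360,400,100,135))):
    s=load(t);P=bydepth(s);h=cv2.cvtColor(s['img'],cv2.COLOR_BGR2HSV)
    m=cv2.inRange(h,(15,110,60),(32,255,255))>0
    k=np.zeros_like(m);x0,x1,y0,y1=b;k[y0:y1,x0:x1]=1
    k&=m; q=P[k]; uv=q[:,:2]@v.T
    zt=np.percentile(q[:,2],97); f=(q[:,2]<zt-.008)&(q[:,2]>zt-.03); tp=q[:,2]>zt-.006
    print(t,k.sum(),'top z',zt,'front u',np.percentile(uv[f,0],[5,25,50,75,95]),'front v',np.percentile(uv[f,1],[2,98]),'top u',np.percentile(uv[tp,0],[2,98]),'v',np.percentile(uv[tp,1],[2,98]))
    print('slope u vs v',np.polyfit(uv[f,1],uv[f,0],1),'slope vs z',np.polyfit(q[f,2],uv[f,0],1)[0])
E
```

```text
t3 665 top z 0.17797101949508565 front u [0.1195 0.1198 0.1201 0.1204 0.1211] front v [0.5336 0.5838] top u [0.1107 0.1446] v [0.5341 0.5854]
slope u vs v [-0.0222  0.1327] slope vs z 0.024499097683328155
s3 461 top z 0.17676239144082861 front u [0.1159 0.1171 0.1181 0.1193 0.1265] front v [0.5337 0.5838] top u [0.115  0.1493] v [0.5334 0.5827]
slope u vs v [-0.0653  0.1551] slope vs z 0.032534801197217585
```

>>> {"method": "drive_tool", "body": {
  "series": [
    [[-0.005,-0.003,0,-0.23,0.33,1,20],[-0.005,-0.003,0,-0.23,0.33,3,20],[-0.005,-0.003,0,-0.23,0.33,5,20],[-0.005,-0.003,0,-0.23,0.33,7,20],[-0.005,-0.003,0,-0.23,0.33,8.5,20],[-0.005,-0.003,0,-0.23,0.33,9.5,20],[-0.005,-0.003,0,-0.23,0.33,10.2,20],[-0.005,-0.003,0,-0.23,0.33,10.6,20],[-0.005,-0.003,0,-0.23,0.33,10.8,20],[-0.005,-0.003,0,-0.23,0.33,10.8,20],[-0.005,-0.003,0,-0.23,0.33,10.8,20]]
  ]
}}

```text
time: 7.2
tool_pos: [0.539, -0.2151, 0.0376]
ee_rot: [3.139, 0.001, 1.436]
wrist_force: [-1.0, 0.3, -6.6]
width: 0.0519
```

```bash
python3 -c "
from h import *
rel([.5376,-.2151,.0294],82.2)
s=snap('top','t4'); cv2.imwrite('pics/t4z.png',cv2.resize(s['img'][150:240,380:500],None,fx=6,fy=6))
s=snap('side','s4'); cv2.imwrite('pics/s4z.png',cv2.resize(s['img'][90:230,310:450],None,fx=4,fy=4))"
```

```text
turn [0.0027 0.0012 0.0017] deg 0.1944332128756827 shift cm [-0.02 -0.14  0.82]
t 7.2 pos [ 0.53895371 -0.21511535  0.03763212] rot [3.13887018e+00 1.16303387e-03 1.43631778e+00] F [-1.00755943  0.32368074 -6.61617192] w 0.05194053871126103
```

View pics/t4z.png

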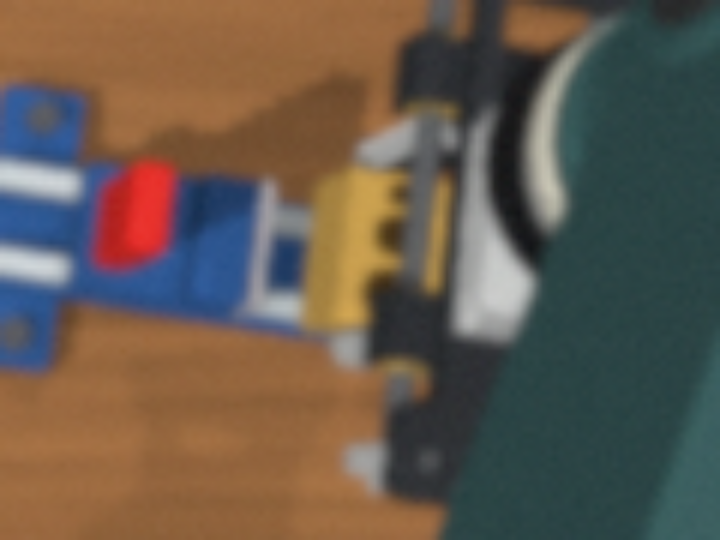

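View pics/s4z.png

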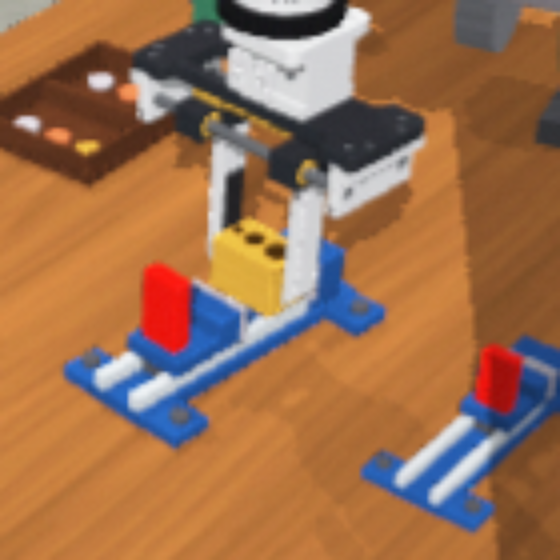

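```bash
python3 - <<'E'
from h import *
np.set_printoptions(precision=4,suppress=True)
v=np.array([[-.1357,-.9907],[.9907,-.1357]])
for t,b in(('t4',(425,470,170,210)),('s4',(360,390,135,170))):
    s=load(t);P=bydepth(s);h=cv2.cvtColor(s['img'],cv2.COLOR_BGR2HSV)
    m=cv2.inRange(h,(15,110,60),(32,255,255))>0
    k=np.zeros_like(m);x0,x1,y0,y1=b;k[y0:y1,x0:x1]=1
    k&=m; q=P[k]; uv=q[:,:2]@v.T
    zt=np.percentile(q[:,2],95); f=(q[:,2]<zt-.008)&(q[:,2]>zt-.03); tp=q[:,2]>zt-.006
    print(t,k.sum(),'top z',zt,'front u',np.percentile(uv[f,0],[5,50,95]),'v',np.percentile(uv[f,1],[2,98]),np.percentile(uv[f,1],[2,98]).mean(),'top v',np.percentile(uv[tp,1],[2,98]))
    m2=m*0
E
```

```text
t4 437 top z 0.07144205440215134 front u [0.122  0.1227 0.1239] v [0.5374 0.588 ] 0.5627032407868822 top v [0.5319 0.5884]
s4 376 top z 0.07035568315292953 front u [0.1184 0.1203 0.128 ] v [0.5371 0.5866] 0.5618378120032872 top v [0.5143 0.5879]
```

>>> {"method": "drive_tool", "body": {
  "series": [
    [[0,0,0,0,0,0.15,20],[0,0,0,0,0,0.3,20],[0,0,0,0,0,0.45,20],[0,0,0,0,0,0.6,20],[0,0,0,0,0,0.6,20]]
  ]
}}

```text
time: 7.8
tool_pos: [0.5386, -0.215, 0.0311]
ee_rot: [3.14, 0.001, 1.436]
wrist_force: [0.2, 0.4, -5.7]
width: 0.0518
```

>>> {"method": "drive_tool", "body": {
  "series": [
    [[0,0,0,0,-0.07,0.05,20],[0,0,0,0,-0.07,0.1,20],[0,0,0,0,-0.07,0.15,20],[0,0,0,0,-0.07,0.15,20]]
  ]
}}

```text
time: 8.2
tool_pos: [0.5379, -0.2148, 0.0296]
ee_rot: [3.14, 0.001, 1.436]
wrist_force: [1.1, 0.9, -5.8]
width: 0.0517
```

>>> {"method": "drive_tool", "body": {
  "series": [
    [[0,0,0,0,0,0.04,20],[0,0,0,0,0,0.08,20],[0,0,0,0,0,0.08,20]]
  ]
}}

```text
time: 8.5
tool_pos: [0.538, -0.2149, 0.0295]
ee_rot: [3.14, 0.001, 1.436]
wrist_force: [-1.1, 0.3, -2.2]
width: 0.0516
```

>>> {"method": "drive_tool", "body": {
  "series": [
    [[0,0,0,0,0,0.05,20],[0,0,0,0,0,0.08,20],[0,0,0,0,0,0.08,20]]
  ]
}}

```text
time: 8.8
tool_pos: [0.538, -0.2149, 0.0294]
ee_rot: [3.139, 0.001, 1.436]
wrist_force: [-3.0, 2.1, 2.2]
width: 0.0518
```

Contact: the force changed sign at exactly the expected height, so the block is seated on the parallels. Now I'll release it and rise.

>>> {"method": "drive_tool", "body": {
  "series": [
    [[0,0,0,0,0,0,60],[0,0,0,0,0,0,70],[0,0,0,0,0,0,80],[0,0,0,0,0,0,85],[0,0,0,0,0,0,85],[0,0,0,0,0,-1,85],[0,0,0,0,0,-3,85],[0,0,0,0,0,-6,85],[0,0,0,0,0,-10,85],[0,0,0,0,0,-13,85],[0,0,0,0,0,-15,85],[0,0,0,0,0,-15,85]]
  ]
}}

```text
time: 10.0
tool_pos: [0.5397, -0.2157, 0.1847]
ee_rot: [3.131, 0.004, 1.436]
wrist_force: [-0.4, 0.2, 0.4]
width: 0.0802
```

```bash
python3 -c "
from h import *
v=np.array([[-.1357,-.9907],[.9907,-.1357]])
p=np.array([-.02,.5613])@v;print(p)
rel([*p,.18],82.2)
print(robot.get_obs()['joint_positions'])
s=snap('side','s5'); cv2.imwrite('pics/s5z.png',cv2.resize(s['img'][90:230,310:450],None,fx=4,fy=4))"
```

```text
[ 0.55879391 -0.05635441]
turn [0.0109 0.0041 0.0017] deg 0.6755708422544241 shift cm [16.05 -0.25  0.4 ]
t 10.0 pos [ 0.53971873 -0.21569744  0.18466235] rot [3.13069192 0.00414357 1.43637925] F [-0.40390925  0.18313654  0.39488911] w 0.08023451974687183
[-4.77596225e-01  1.52515555e-01  1.33962003e+00 -2.34410229e-04
  1.63779774e+00 -3.43218787e-01]
```

View pics/s5z.png

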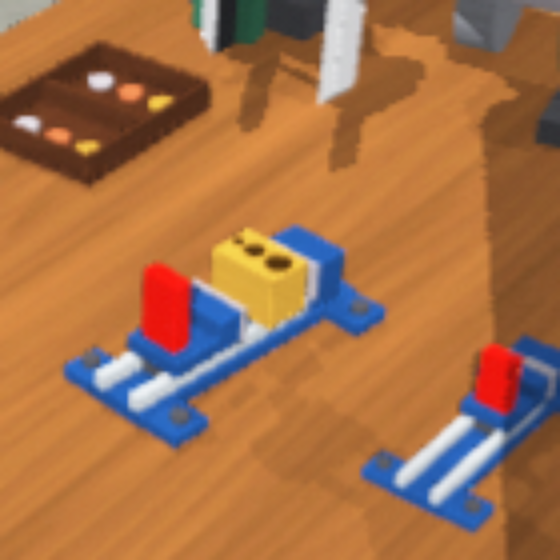

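The block stands upright on the parallels between the jaws, near side pixel (375,159), with its hollows up. Next I move behind the grip with the fingers shut.

>>> {"method": "drive_tool", "body": {
  "series": [
    [[0.01,0.004,0,2,0,0,40],[0.01,0.004,0,6,-0.1,0,0],[0.01,0.004,0,10,-0.2,0,0],[0.01,0.004,0,14,-0.25,0,0],[0.01,0.004,0,16,-0.25,0.3,0],[0.01,0.004,0,16,-0.25,0.4,0],[0.01,0.004,0,16,-0.25,0.4,0],[0.01,0.004,0,16,-0.25,0.4,0]]
  ]
}}

```text
time: 10.85
tool_pos: [0.5572, -0.0574, 0.1764]
ee_rot: [-3.137, -0.001, 1.435]
wrist_force: [0.1, -0.8, -0.4]
width: 0.0194
```

```bash
python3 -c "
from h import *
v=np.array([[-.1357,-.9907],[.9907,-.1357]])
p=np.array([.018,.5613])@v
o=robot.get_obs(); print('uv',v@o['tool_pos'][:2])
rel([*p,.044],82.2)"
```

```text
uv [-0.01875276  0.55980604]
turn [-0.005  -0.0009  0.0005] deg 0.2921357039550571 shift cm [-3.69  0.21 13.24]
t 10.85 pos [ 0.55719977 -0.057393    0.17640677] rot [-3.13658899e+00 -8.56285327e-04  1.43513517e+00] F [ 0.12869764 -0.78268478 -0.35872797] w 0.019392828017739408
```

>>> {"method": "drive_tool", "body": {
  "series": [
    [[-0.005,0,0,0,0.2,3,0],[-0.005,0,0,0,0.2,6.5,0],[-0.005,0,0,0,0.2,10,0],[-0.005,0,0,0,0.2,12.3,0],[-0.005,0,0,0,0.2,13.2,0],[-0.005,0,0,-1.5,0.2,13.2,0],[-0.005,0,0,-3,0.2,13.2,0],[-0.005,0,0,-3.7,0.2,13.2,0],[-0.005,0,0,-3.7,0.2,13.2,0]]
  ]
}}

```text
time: 11.75
tool_pos: [0.5544, -0.0963, 0.0462]
ee_rot: [3.138, -0.0, 1.432]
wrist_force: [0.9, 0.2, -0.5]
width: 0.0001
```

```bash
python3 -c "
from h import *
v=np.array([[-.1357,-.9907],[.9907,-.1357]])
p=np.array([.0673,.5613])@v
o=robot.get_obs(); print('uv',v@o['tool_pos'][:2],'Fu',v@o['wrist_force'][:2])
rel([*p,.044],82.2)
s=snap('side','s6'); cv2.imwrite('pics/s6z.png',cv2.resize(s['img'][90:230,290:430],None,fx=4,fy=4))
s=snap('top','t6'); cv2.imwrite('pics/t6z.png',cv2.resize(s['img'][150:240,360:480],None,fx=5,fy=5))"
```

```text
uv [0.02013333 0.56234993] Fu [-0.33265464  0.8263096 ]
turn [ 0.0032 -0.0002 -0.0022] deg 0.22356180352960558 shift cm [-4.72 -0.1   0.22]
t 11.75 pos [ 0.55444288 -0.09626651  0.04617946] rot [ 3.13835125e+00 -1.63983925e-04  1.43249501e+00] F [ 0.86385169  0.21745227 -0.52327787] w 0.0001298346220003474
```

View pics/s6z.png

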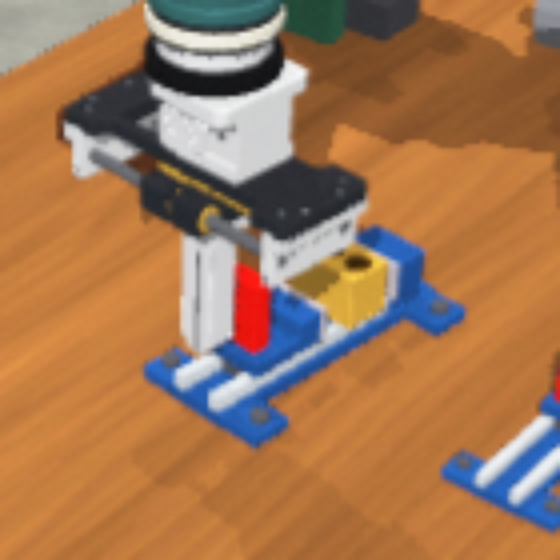

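View pics/t6z.png

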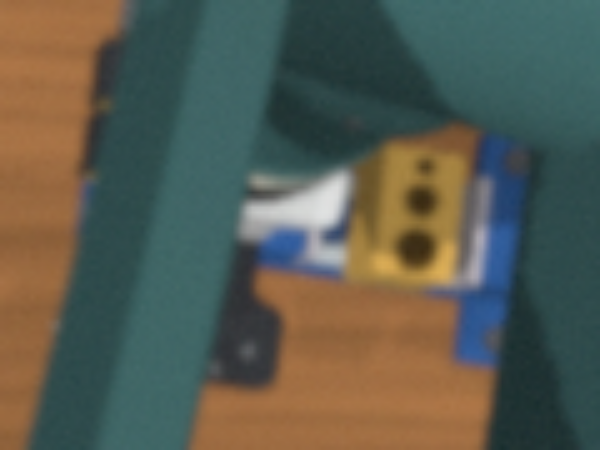

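The shut fingers stand behind the red grip, around (342,165) in the full side picture. I'll push slowly along -x of the tool.

>>> {"method": "drive_tool", "body": {
  "series": [
    [[0,0,0,-0.6,-0.1,0.1,0],[0,0,0,-1.1,-0.1,0.1,0],[0,0,0,-1.4,-0.1,0.1,0],[0,0,0,-1.6,-0.1,0.1,0],[0,0,0,-1.8,-0.1,0.1,0],[0,0,0,-2.0,-0.1,0.1,0],[0,0,0,-2.2,-0.1,0.1,0],[0,0,0,-2.4,-0.1,0.1,0],[0,0,0,-2.6,-0.1,0.1,0],[0,0,0,-2.8,-0.1,0.1,0],[0,0,0,-3.0,-0.1,0.1,0],[0,0,0,-3.2,-0.1,0.1,0],[0,0,0,-3.4,-0.1,0.1,0],[0,0,0,-3.6,-0.1,0.1,0],[0,0,0,-3.6,-0.1,0.1,0]]
  ]
}}

```text
time: 13.35
tool_pos: [0.5482, -0.1301, 0.0445]
ee_rot: [3.14, -0.002, 1.434]
wrist_force: [0.2, 4.3, -0.2]
width: 0.0004
```

```bash
python3 -c "
from h import *
v=np.array([[-.1357,-.9907],[.9907,-.1357]])
p=np.array([.0673,.5613])@v
o=robot.get_obs(); print('uv',v@o['tool_pos'][:2],'Fu',v@o['wrist_force'][:2])
rel([*p,.044],82.2)
s=snap('side','s7'); cv2.imwrite('pics/s7z.png',cv2.resize(s['img'][90:230,310:450],None,fx=4,fy=4))"
```

```text
uv [0.05446273 0.56078257] Fu [-4.30879874 -0.35995619]
turn [ 0.0019 -0.0019 -0.0008] deg 0.1588499705684554 shift cm [-1.28  0.05  0.04]
t 13.35 pos [ 0.54823098 -0.1300673   0.04445237] rot [ 3.13968490e+00 -1.85478173e-03  1.43388345e+00] F [ 0.22811798  4.31800054 -0.22850123] w 0.0003585790743854219
```

View pics/s7z.png

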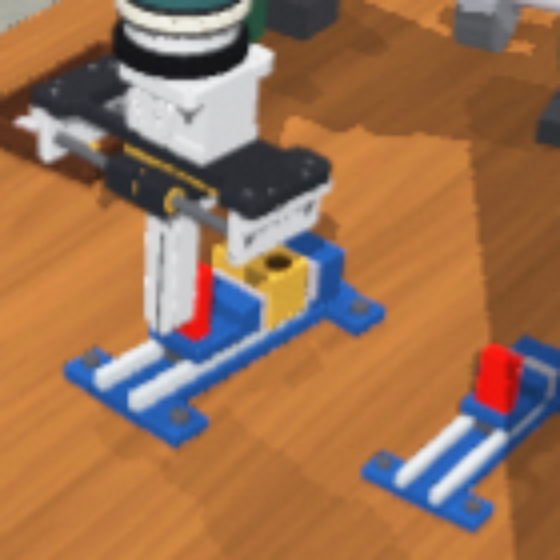

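The jaw is sliding with 4.3 N and has about reached the block. I'll carry on, more slowly.

>>> {"method": "drive_tool", "body": {
  "series": [
    [[0,0,0,-0.15,0,0,0],[0,0,0,-0.3,0,0,0],[0,0,0,-0.45,0,0,0],[0,0,0,-0.6,0,0,0],[0,0,0,-0.75,0,0,0],[0,0,0,-0.9,0,0,0],[0,0,0,-1.0,0,0,0],[0,0,0,-1.1,0,0,0],[0,0,0,-1.1,0,0,0]]
  ]
}}

```text
time: 14.3
tool_pos: [0.5469, -0.1398, 0.0445]
ee_rot: [3.14, -0.004, 1.434]
wrist_force: [0.7, 7.3, 1.1]
width: 0.0003
```

```bash
python3 -c "
from h import *
v=np.array([[-.1357,-.9907],[.9907,-.1357]])
o=robot.get_obs(); print('uv',v@o['tool_pos'][:2],'Fu',v@o['wrist_force'][:2])"
```

```text
uv [0.06427398 0.56080391] Fu [-7.28323162 -0.26265627]
```

>>> {"method": "drive_tool", "body": {
  "series": [
    [[0,0,0,-0.1,0,0,0],[0,0,0,-0.2,0,0,0],[0,0,0,-0.3,0,0,0],[0,0,0,-0.4,0,0,0],[0,0,0,-0.4,0,0,0]]
  ]
}}

```text
time: 14.8
tool_pos: [0.5468, -0.1406, 0.0446]
ee_rot: [3.14, -0.01, 1.435]
wrist_force: [1.8, 11.5, 1.5]
width: 0.0002
```

```bash
python3 -c "
from h import *
v=np.array([[-.1357,-.9907],[.9907,-.1357]])
o=robot.get_obs(); print('uv',v@o['tool_pos'][:2],'Fu',v@o['wrist_force'][:2])
s=snap('side','s8'); cv2.imwrite('pics/s8z.png',cv2.resize(s['img'][90:230,310:450],None,fx=4,fy=4))
s=snap('top','t8'); cv2.imwrite('pics/t8z.png',cv2.resize(s['img'][150:240,380:480],None,fx=6,fy=6))"
```

```text
uv [0.06511795 0.56078135] Fu [-11.62942853   0.21645759]
```

View pics/s8z.png

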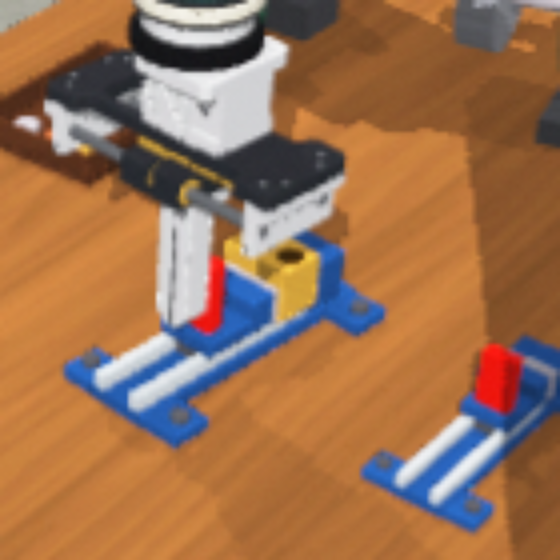

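View pics/t8z.png

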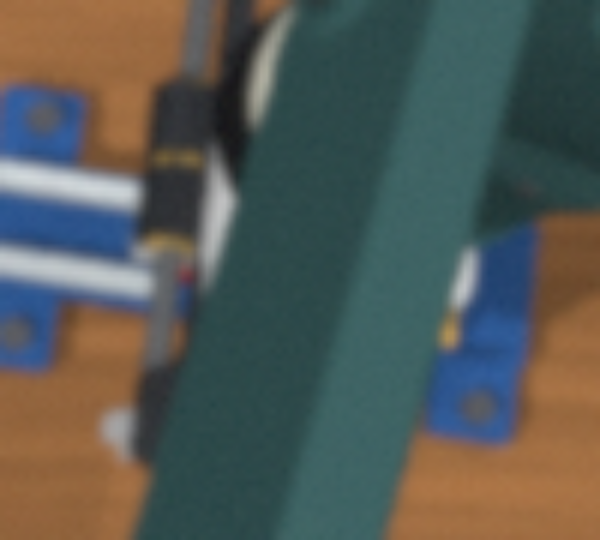

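The block appears to be against the fixed jaw. I'll press on a little to make sure it's seated.

>>> {"method": "drive_tool", "body": {
  "series": [
    [[0,0,0,-0.35,0,0,0],[0,0,0,-0.5,0,0,0],[0,0,0,-0.65,0,0,0],[0,0,0,-0.65,0,0,0]]
  ]
}}

```text
time: 15.3
tool_pos: [0.5468, -0.1403, 0.0447]
ee_rot: [3.14, -0.023, 1.437]
wrist_force: [2.6, 19.5, 3.7]
width: 0.0004
```

```bash
python3 -c "
from h import *
v=np.array([[-.1357,-.9907],[.9907,-.1357]])
o=robot.get_obs(); print('uv',v@o['tool_pos'][:2],'Fu',v@o['wrist_force'][:2])"
```

```text
uv [0.06477347 0.56074848] Fu [-19.68193504  -0.06483702]
```

From 11.6 to 19.7 N the jaw did not move any further, so it's clamped. I'll back off, rise and look.

>>> {"method": "drive_tool", "body": {
  "series": [
    [[0,0,0,0.2,0,0,0],[0,0,0,1,0,0,0],[0,0.02,0,3,0,0,0],[0,0.02,0,5,0,0,0],[0,0.02,0,6,0,-1,0],[0,0.02,0,7,0,-4,0],[0,0.02,0,9,0,-8,0],[0,0.02,0,13,0,-12,0],[0,0.02,0,17,0,-15,0],[0,0.02,0,21,0,-15,0],[0,0.02,0,25,0,-15,0],[0,0.02,0,25,0,-15,0],[0,0.02,0,25,0,-15,0]]
  ]
}}

```text
time: 16.6
tool_pos: [0.5794, 0.1046, 0.2009]
ee_rot: [3.139, -0.042, 1.439]
wrist_force: [0.0, 0.4, -0.0]
width: 0.0001
```

```bash
python3 - <<'E'
from h import *
np.set_printoptions(precision=4,suppress=True)
v=np.array([[-.1357,-.9907],[.9907,-.1357]])
s=snap('side','s9'); cv2.imwrite('pics/s9z.png',cv2.resize(s['img'][120:220,320:440],None,fx=5,fy=5))
t=snap('top','t9'); cv2.imwrite('pics/t9z.png',cv2.resize(t['img'][150:240,365:485],None,fx=5,fy=5))
P=bydepth(t);h=cv2.cvtColor(t['img'],cv2.COLOR_BGR2HSV)
m=cv2.inRange(h,(15,110,40),(32,255,255))>0; z=P[...,2]; k=np.zeros_like(m);k[170:215,420:462]=1
k&=(z>.053)&(z<.066); px=np.argwhere(k)[:,::-1].astype(float); W=onz(t,px,.06)
uv=W[:,:2]@v.T
r=cv2.minAreaRect((uv*1000).astype(np.float32)); print('block top',np.median(z[k]),r,np.percentile(uv,[1,99],axis=0))
k=np.zeros_like(m);k[165:205,385:425]=1;k&=(z>.078)&(z<.09); px=np.argwhere(k)[:,::-1].astype(float); print('grip top uv',np.percentile(onz(t,px,.084)[:,:2]@v.T,[2,50,98],axis=0))
print('expected grip u',.1663-.084)
print(robot.get_obs()['tool_pos'])
E
```

```text
block top 0.060671711389598926 ((148.12957763671875, 561.6533203125), (53.42298126220703, 37.48955535888672), 89.98015594482422) [[0.1305 0.5358]
 [0.1666 0.5878]]
grip top uv [[0.0748 0.5472]
 [0.0819 0.5613]
 [0.0892 0.5758]]
expected grip u 0.0823
[0.5794 0.103  0.2005]
```

View pics/s9z.png

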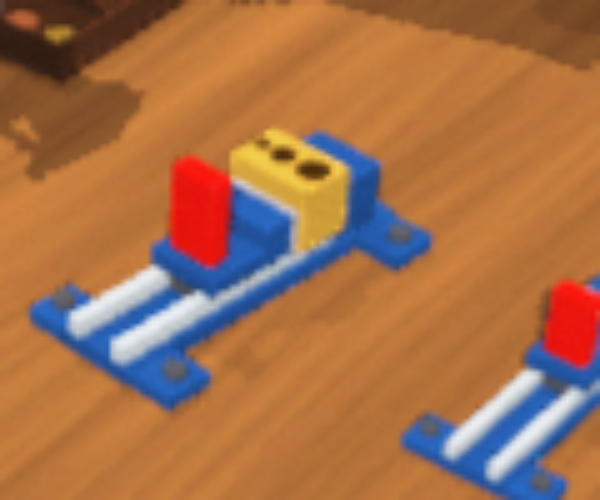

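View pics/t9z.png

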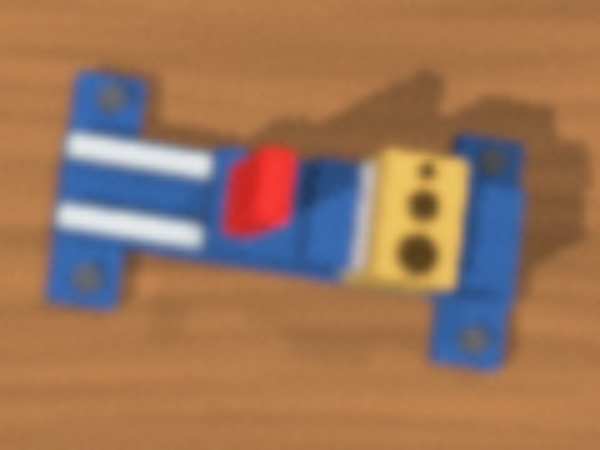

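The block is square between both jaws, with its top at 60.7 mm (60 expected). The grip is at -84.4 mm from the seat (-84 expected), and the robot is clear. I'll hand it in.

```bash
python3 -c "
from bench import robot
print(robot.close_job())"
```

```text
the job is handed in; nothing more can be done
None
```

The middle brass block is clamped in the larger blue vise, and I handed the job in at about 16.7 s.

- **Placing:** I gripped the block across its length (the width read 51.6 mm). I lowered it, hollows up, onto the parallels until I felt contact at the expected height, then let go.
- **Clamping:** I pushed the red grip with the fingers shut. Between 11.6 and 19.7 N the jaw did not move any further.

Last checks:
- **Block:** its top is at 60.7 mm (60 expected). It lies square to the jaws, within 0.1° in the top view, and is centred on them to about 0.4 mm.
- **Grip:** it is at −84.4 mm from the seat (−84 expected).
- **Robot:** it is clear of everything, and I never moved near the dark steel block.

No check failed. The measured block top came out about 3 mm wide of its 34 mm in the slide direction and 1.4 mm wide of its 52 mm along the jaws. I put that down to edge pixels (about 2 mm each).

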